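# Put the wooden spatula away blade-first on the sloping stand

### The arm

A 7-joint arm with a two-finger parallel gripper is mounted at the origin on the work surface. World frame = base frame: x ahead of the robot, y to its left, z up, the work surface at z = 0. Lengths are in m, angles in rad, forces in N, time in s.
With the tool pointing down it reaches from about 0.4 to 0.85 m from the base axis. Payload 4.5 kg.
Tool frame: the origin (TCP) lies at the very end of the fingers, on their centre line; the grasp point (between the pads) lies 19 mm behind it (r.grip_point_offset is the distance from the TCP to the grasp point, in m); z points along the fingers, y is the line along which they close (so a half turn about z gives the same grasp; the last joint's range is limited). The gripper opens to 88 mm and grips with 3 to 60 N. Pads are 18 mm wide; open, the fingers measure 123 mm over their backs; the gripper's body (75 mm by 187 mm) begins 45 mm behind the grasp point.
Start: joints at [1.252, 0.689, -0.195, 1.565, 0.157, 0.902, -0.215], TCP at [0.216, -0.587, 0.239] pointing down, gripper open.
Joint ranges: [-3.01, 3.01], [-0.46, 2.08], [-1.47, 1.51], [0.13, 2.56], [-1, 4.14], [0.04, 2.09], [-2.66, 2.66]. Speed limits (rad/s): [2.57, 2.57, 3.14, 3.14, 3.14, 3.14, 3.14].

### API

Orientations are given as a unit quaternion [x, y, z, w].
In Python, from plant import r gives the robot as it stands.
- The arm moves only by the tool carry_out, never from a script. Its argument "rows" is a list of rows, each a list of 3 entries, a list of its own where there are three numbers: the shift along the tool's x, y, z in cm, then the turn, a rotation vector about the tool's x, y, z in degrees, then the closure, from 0 (fully open) to 1 (shut). A call has 1 to 12 rows; each row is the pose to reach, as a shift and turn from the pose commanded when the call began, along the tool's axes at that moment; what a row does not reach only later rows make up. A row lasts 1/10 s, in which the tool goes at most 50 mm and 8.59 degrees, less where a joint would pass 70% of its speed; a pose out of reach is approached as far as the arm can. A call with a gripper value outside its range is refused whole. The fingers move at their own pace and stop on an object; "newtons" is the grip in N (left out, the last holds). Time passes only in rows, so rows that repeat a pose let the fingers close. It gives the time, the measured TCP pose, the force, the opening and the grip force at its end, in the units of the state.
- r.get_state(): the state, without advancing time (a new reading comes with each control period).
- r.snapshot(name): name is "side" or "top" or "wrist"; returns a dict with "image" (400x640x3 uint8, red, green, blue), "fx", "fy", "cx", "cy" (pixels), "pose" (4x4, takes a point from camera to world coordinates). Camera axes: x right, y up, looking along -z (the intrinsics and any distortion apply to the point x, -y, -z); pixel columns grow to the right and rows downward; lengths in m; the calibration is good to about 2 mm. The wrist camera is an equidistant fisheye: a pixel r from the principal point sees the ray r / f radians off the axis. A picture is of the moment at which its call begins. There is no depth.
- r.finish_job(): hands the job in; it is judged then, once.
The state is a dict: "clock": time; "q": joint angles; "qd": joint speeds; "joint_torque": joint torques, N m; "tool_pos": TCP position; "eef_rot": TCP orientation; "contact_force": force on the tool from outside, world axes, zero at the start; "moment": the same for the moment, N m; "opening": opening from 0.0 (shut) to 1.0 (fully open); "finger_force": force on a finger pad.
Only numpy, scipy, OpenCV 4.12 (cv2) and the standard library are available. Lean on these libraries where they do the work, as an engineer would, in place of code of your own. Each camera call takes 0.05 s, during which the arm holds its last target. There are 200 camera calls.

### The job

The wooden spatula has its handle under the low shelf that carries the bread box: draw it out by its blade, lay it flat on the cutting board and let go, then pick it up again by its handle. Put it away on the sloping steel stand, blade first up under the stand's hood and the handle's end resting behind the small lip at the bottom, lying flat on the slope. Do not drop the spatula, and leave the other kitchen things where they are.

Things in the scene. Friction and masses are not known exactly. Their poses are not given: they have to be found in the camera images.
- spatula_mid (a point): Wooden spatula, 280 mm long, about 90 g, with one flat underside. Point midway along it, 10 mm above the underside. x axis: handle towards blade; z: out of its top. Handle x = -140 to 30 mm, 22 mm wide, 20 thick. Blade x = 30 to 140 mm, 46 mm wide (straight sides to x = 117, round end), 12 thick. Balances near x = 15 mm. At first the handle is under the shelf, the blade sticks out.
- spatula_tip (a point): Middle of the round end of the blade, 6 mm above the underside. Same axes.
- riser: Fixed low white shelf with a clear bread box on it. Origin on the table, 10 mm in front of the middle of its front edge; x axis: into the shelf, away from the robot; z up. Shelf board x = 10 to 230 mm, 260 mm wide, underside 50 mm above the table, closed at the sides by 12 mm panels, open in front. 185 mm tall with the box, whose front is 5 to 10 mm behind the shelf's edge.
- board: Fixed white plastic cutting board, 170 mm (x) by 260 mm (y), 14 mm thick. Origin at the centre of its underside on the table, z up.
- stand: Fixed steel stand with a sloping tray, low end towards the robot. Origin on the table under its middle, z up, x horizontal towards the high end. Foot 290 by 120 mm; overall height about 230 mm.
- cradle: The stand's sloping tray, 110 mm wide, x = 0 to 310 mm. Origin on its upper surface at the low end, at the lip's face, 34 mm above the table; x axis: up the slope (30 degrees from horizontal), y across, z square to it. Lip: x = -6 to 0, 60 mm wide, 12 mm high. Hood over x = 205 to 305 mm (closed there): 100 mm wide inside, roof underside 39 mm, top 44 mm above the tray.
- hood_mouth (a point): Middle of the hood's open lower edge, on the tray (x = 205 mm). Axes as the tray's. The stored spatula is held only by its weight, the lip and friction: handle end 0 to 25 mm up from the lip, blade end 262 to 304 mm up the tray.
- mug_mid (a point): Blue ceramic mug, 76 mm wide, 90 mm tall; its centre. Leave alone.
- jar_mid (a point): Glass jar, 64 mm wide, 85 mm tall; its centre. Leave alone.
- sugar_bowl_mid (a point): White bowl, 80 mm wide, 50 mm tall; its centre. Leave alone.
- tin_mid (a point): Plain metal can, 60 mm wide, 60 mm tall; its centre. Leave alone.
- spoon_mid (a point): Wooden spoon, 220 mm long, lying on the table, about its middle. Leave alone.
- salt_mid (a point): White salt pot, 40 mm wide, 75 mm tall; its centre. Leave alone.

How it is judged:
By the outcome, as a careful person would: the job done as asked, in the order asked, and still so for the second after the job is handed in, with the robot touching nothing.
It also fails if it takes over 64 s, if anything falls off the work surface, if the arm or the gripper's body presses on something with over 40 N, if the wrist force passes 120 N, or if a joint passes its speed limit or range.

## Working session

There is one attempt and no reset: what is moved stays moved. The work goes in short steps, Python scripts to look and compute and a tool call to move; the robot and the scene stay as the last step left them, time stands still between calls to the robot, and variables do not carry over. Pictures are saved under pics/ and viewed, at most 10 in all, crops included, and the job is handed in when it is done.

Besides the shell and the picture viewer there is one more tool, called in YAML: its name, and indented under it one key for each argument. carry_out: Moves the arm, as the interface text tells. Its arguments: {"type":"object","properties":{"rows":{"type":"array"},"newtons":{"type":"number"}},"required":["rows"]}

```bash
ls; mkdir -p pics
cat > h.py <<'E'
import numpy as np, cv2
from plant import r
from scipy.spatial.transform import Rotation as R
def ray(s,u,v,wrist=False):
    x=(u-s["cx"])/s["fx"]; y=(v-s["cy"])/s["fy"]
    if wrist:
        t=np.hypot(x,y); k=np.sin(t)/max(t,1e-9); d=np.array([x*k,-y*k,-np.cos(t)])
    else: d=np.array([x,-y,-1.])
    P=np.array(s["pose"]); d=P[:3,:3]@d
    return P[:3,3],d/np.linalg.norm(d)
def onz(s,u,v,z,wrist=False):
    o,d=ray(s,u,v,wrist); return o+d*(z-o[2])/d[2]
def two(a,b):
    (o,d),(p,e)=a,b
    k=np.linalg.lstsq(np.c_[d,-e],p-o,rcond=None)[0]
    A=o+d*k[0];B=p+e*k[1]; return (A+B)/2,np.linalg.norm(A-B)
def proj(s,p):
    P=np.array(s["pose"]); c=P[:3,:3].T@(np.array(p)-P[:3,3])
    return s["cx"]+s["fx"]*c[0]/-c[2], s["cy"]+s["fy"]*-c[1]/-c[2]
def save(s,n): cv2.imwrite(f"pics/{n}.png",cv2.cvtColor(s["image"],cv2.COLOR_RGB2BGR))
def togo(p,Rw,st=None):
    "shift (cm) and turn (deg) in tool axes to reach TCP p, rotation matrix Rw"
    st=st or r.get_state(); T=R.from_quat(st["eef_rot"])
    return (T.inv().apply(np.array(p)-st["tool_pos"])*100).round(2),(T.inv()*R.from_matrix(Rw)).as_rotvec(degrees=True).round(2)
E
python3 - <<'E'
from h import *
import pickle
o={n:r.snapshot(n) for n in("side","top")}
pickle.dump(o,open("s0.pkl","wb"))
a=[cv2.cvtColor(o[n]["image"],cv2.COLOR_RGB2BGR) for n in o]
for n in o: print(n,np.array(o[n]["pose"]).round(3).tolist(),o[n]["fx"],o[n]["cx"],o[n]["cy"]); save(o[n],n+"0")
print(r.get_state())
E
```

```text
pics
side [[0.998, 0.056, -0.035, 0.457], [-0.065, 0.76, -0.647, -1.019], [-0.01, 0.648, 0.762, 1.345], [0.0, 0.0, 0.0, 1.0]] 467.1822722649566 327.06909722019566 199.0097107053762
top [[-0.022, 0.992, -0.125, 0.362], [-1.0, -0.02, 0.013, 0.007], [0.011, 0.125, 0.992, 1.235], [0.0, 0.0, 0.0, 1.0]] 415.10622063970925 317.17130372806946 201.41015629411157
{'clock': 0.1, 'q': array([ 1.25174337,  0.68991284, -0.19454998,  1.56622261,  0.15728224,
        0.90250871, -0.21508551]), 'qd': array([ 0.00081237, -0.00273558,  0.00074901, -0.00233496,  0.00117619,
        0.00115483, -0.00033017]), 'joint_torque': array([-2.58356253e-03, -5.28499031e+01, -1.27154455e+00, -1.53837651e+01,
       -5.25985833e-02,  1.97240239e-03,  8.91926788e-05]), 'tool_pos': array([ 0.21576805, -0.58597095,  0.23798769]), 'eef_rot': array([ 9.84467996e-01,  1.75562168e-01, -1.88832673e-04, -8.08724549e-04]), 'contact_force': array([ 0.13173584, -0.15794298, -0.03077547]), 'moment': array([ 0.00498704,  0.0094699 , -0.02918214]), 'finger_force': 0.0, 'opening': 0.9966167584996386}
```

View pics/top0.png

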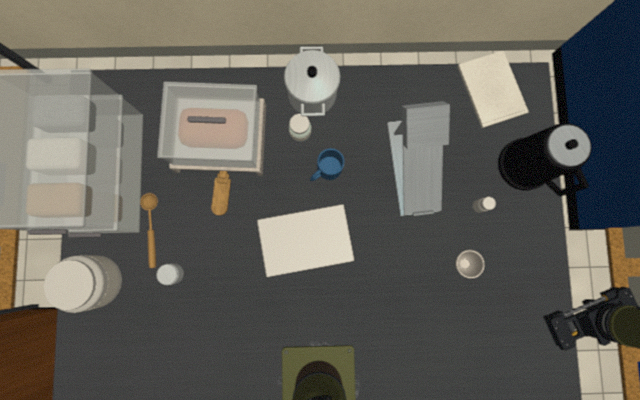

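View pics/side0.png

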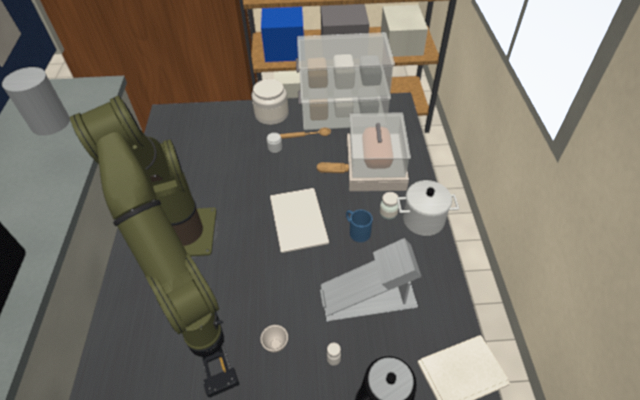

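Top view: spatula blade at about (219,197), its neck at (223,172) going under the shelf; board centre near (306,240); stand tray with its lip at (425,212) and hood at (427,125); spoon at (151,230), mug at (330,163). Side view: spatula (332,167), board (299,219), stand (370,280).

```bash
cat > m.py <<'E'
from h import *
import pickle
o=pickle.load(open("s0.pkl","rb"))
def comp(n,lo,hi,seed,pad=60):
    h=cv2.cvtColor(o[n]["image"],cv2.COLOR_RGB2HSV); m=cv2.inRange(h,np.array(lo),np.array(hi))
    k,l,st,c=cv2.connectedComponentsWithStats(m)
    i=l[seed[1],seed[0]]; return (l==i).astype(np.uint8) if i else None
T=o["top"];S=o["side"]
for n,seed,z in(("top",(220,195),.012),("side",(330,167),.012)):
    m=comp(n,(8,90,70),(25,255,255),seed)
    if m is None: print("none",o[n]["image"][seed[1],seed[0]]);continue
    v,u=np.nonzero(m); p=np.array([onz(o[n],a,b,z)[:2] for a,b in zip(u,v)])
    c,(w),a=cv2.minAreaRect((p*1000).astype(np.float32)); 
    print(n,"spat",len(u),c,w,a,"px",u.min(),u.max(),v.min(),v.max())
    q=p-p.mean(0); e=np.linalg.eigh(q.T@q)[1][:,1]; 
    if e[0]>0:e=-e
    print(" axis",e,np.degrees(np.arctan2(e[1],e[0])),"mean",p.mean(0), "tip",p.mean(0)+e*(q@e).max())
for n,seed in(("top",(306,240)),("side",(299,219))):
    h=o[n]["image"][seed[1],seed[0]]; m=comp(n,(0,0,120),(179,70,255),seed)
    v,u=np.nonzero(m); p=np.array([onz(o[n],a,b,.014)[:2] for a,b in zip(u,v)])
    print(n,"board",h,cv2.minAreaRect((p*1000).astype(np.float32)))
# crops x5 of the stand
a=cv2.resize(T["image"][90:225,375:455],None,fx=4.4,fy=4.4,interpolation=cv2.INTER_CUBIC)
b=cv2.resize(S["image"][230:330,310:425],None,fx=3.8,fy=3.8,interpolation=cv2.INTER_CUBIC)
H=max(a.shape[0],b.shape[0]); f=lambda x:cv2.copyMakeBorder(x,0,H-x.shape[0],0,0,cv2.BORDER_CONSTANT)
cv2.imwrite("pics/stand.png",cv2.cvtColor(np.hstack([f(a),f(b)]),cv2.COLOR_RGB2BGR)); print(a.shape,b.shape)
E
python3 m.py
```

```text
top spat 673 (549.6627197265625, 276.4421081542969) (49.614994049072266, 131.2108612060547) 83.51253509521484 px 211 230 171 214
 axis [-0.99426995  0.10689841] 173.86344711062733 mean [0.54756345 0.27696707] tip [0.48452373 0.28374475]
side spat 294 (549.5775756835938, 277.5639343261719) (55.423343658447266, 123.63714599609375) 85.7254638671875 px 317 348 162 172
 axis [-0.99230662  0.12380457] 172.88827354848985 mean [0.54898628 0.2761613 ] tip [0.48759525 0.28382072]
top board [216 208 191] ((404.21820068359375, 29.2864990234375), (170.5553436279297, 261.0641784667969), 9.104939460754395)
side board [225 220 205] ((406.3675537109375, 28.451889038085938), (173.11305236816406, 268.62841796875), 9.047836303710938)
(594, 352, 3) (380, 437, 3)
```

View pics/stand.png

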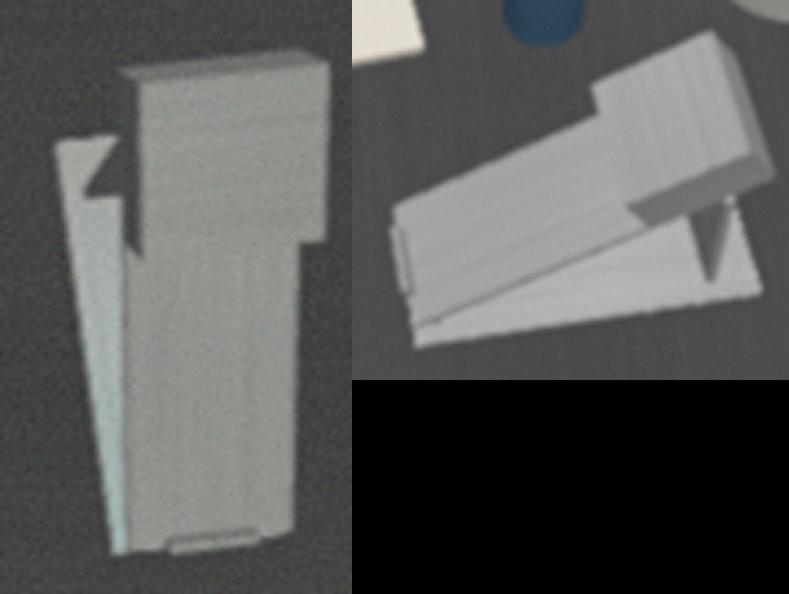

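Stand crops: tray low corners at (128,549)/(292,530) (top) and (396,207)/(413,327) (side), lip (172..260, 547). Hood roof corners: top (142,250),(327,241),(328,63),(140,82), and side (593,87),(632,205),(750,150),(713,32).

```bash
cat > m2.py <<'E'
from h import *
import pickle
o=pickle.load(open("s0.pkl","rb"));T=o["top"];S=o["side"]
tp=lambda u,v:ray(T,375+u/4.4,90+v/4.4)
sp=lambda u,v:ray(S,310+(u-352)/3.8,230+v/3.8)
for n,a,b in(("lowL",(128,549),(396,207)),("lowR",(292,530),(413,327)),("hLL",(142,250),(593,87)),("hLR",(327,241),(632,205)),("hUR",(328,63),(750,150)),("hUL",(140,82),(713,32))):
    p,e=two(tp(*a),sp(*b)); print(n,p.round(4),round(e,4))
# lip top corners on z=.034+~.009
for a in((165,543),(257,531)):
    print("lip inner", onz(T,375+a[0]/4.4,90+a[1]/4.4,.034+.012*np.cos(np.pi/6)).round(4))
# foot
for z,a in((0.004,(118,553)),(0.004,(55,142))): print(onz(T,375+a[0]/4.4,90+a[1]/4.4,z).round(4))
# shelf front edge (z~.05..): find
for n,q in(("mug",(330,160)),("salt1",(300,127))): print(n,onz(T,*q,.06).round(3))
# tool->blade pose
st=r.get_state();print(R.from_quat(st["eef_rot"]).as_matrix().round(3).tolist())
E
python3 m2.py
python3 - <<'E'
import cv2,pickle
o=pickle.load(open("s0.pkl","rb"))
im=o["top"]["image"][70:225,140:275]
cv2.imwrite("pics/riser.png",cv2.cvtColor(cv2.resize(im,None,fx=3.8,fy=3.8,interpolation=2),4))
E
```

```text
lowL [ 0.4728 -0.2611  0.0316] 0.0057
lowR [ 0.4816 -0.3709  0.0318] 0.0027
hLL [ 0.6353 -0.2465  0.174 ] 0.0014
hLR [ 0.6442 -0.3565  0.1767] 0.0107
hUR [ 0.7317 -0.3459  0.2284] 0.0034
hUL [ 0.7235 -0.2377  0.2257] 0.0037
lip inner [ 0.4722 -0.2829  0.0444]
lip inner [ 0.4789 -0.3439  0.0444]
[ 0.4698 -0.2605  0.004 ]
[ 0.7581 -0.2301  0.004 ]
mug [ 0.631 -0.048  0.06 ]
salt1 [0.731 0.037 0.06 ]
[[0.938, 0.346, -0.001], [0.346, -0.938, 0.002], [-0.0, -0.002, -1.0]]
```

View pics/riser.png

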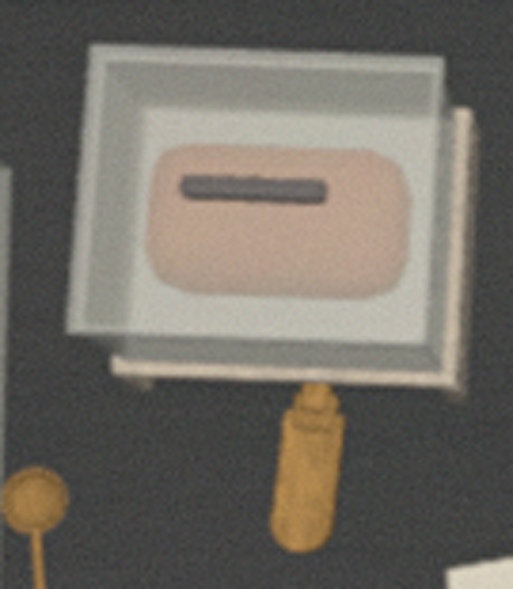

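The crop shows the blade lying clear in front of the shelf (tip at (300,550), neck at (317,385)), with room for a grasp from above. I'll go above it.

```bash
cat >> h.py <<'E'
def down(yaw): # tool x at yaw (deg), z down
    return R.from_euler("z",yaw,degrees=True).as_matrix()@np.diag([1,-1,-1.])
E
python3 -c "
from h import *
print(togo([.535,.279,.24],down(173.5)))
print([x for x in dir(r) if x[0]!='_'])"
```

```text
(array([ 59.85, -70.13,  -0.09]), array([-4.0000e-02, -1.3000e-01, -1.5328e+02]))
['Unreachable', 'finish_job', 'get_state', 'grip_point_offset', 'snapshot']
```

carry_out:
  rows:
    - [[0,0,-4],[0,0,0],0]
    - [[4,-4,-5],[0,0,-8],0]
    - [[8,-9,-5],[0,0,-16],0]
    - [[12,-13,-5],[0,0,-24],0]
    - [[16,-18,-5],[0,0,-32],0]
    - [[20,-22,-5],[0,0,-40],0]
    - [[24,-27,-5],[0,0,-48],0]
    - [[28,-31,-5],[0,0,-56],0]
    - [[31,-35,-5],[0,0,-64],0]
    - [[34,-39,-5],[0,0,-72],0]
    - [[37,-43,-5],[0,0,-80],0]
    - [[40,-46,-5],[0,0,-88],0]

```text
clock: 1.3
tool_pos: [0.411, -0.0718, 0.2887]
eef_rot: [0.584, 0.812, -0.0, -0.0]
contact_force: [1.9, -1.2, -0.5]
opening: 0.999
finger_force: 0.0
```

```bash
python3 -c "
from h import *
print(r.get_state()['tool_pos'],togo([.530,.279,.24],down(173.5)))"
```

```text
[ 0.41097627 -0.0717981   0.28868537] (array([29.48, 22.43,  4.84]), array([-4.000e-02,  0.000e+00, -6.498e+01]))
```

carry_out:
  rows:
    - [[3,2.3,0],[0,0,-8],0]
    - [[6.5,5,0],[0,0,-16],0]
    - [[10,7.5,0],[0,0,-24],0]
    - [[13.5,10,0],[0,0,-32],0]
    - [[17,13,0],[0,0,-40],0]
    - [[20.5,15.5,0],[0,0,-48],0]
    - [[24,18,0],[0,0,-56],0]
    - [[27,20.5,2],[0,0,-62],0]
    - [[29.5,22.4,5],[0,0,-65],0]
    - [[29.5,22.4,5],[0,0,-65],0]

```text
clock: 2.3
tool_pos: [0.5299, 0.2796, 0.2345]
eef_rot: [0.057, 0.998, -0.0, -0.003]
contact_force: [-1.0, -0.8, -0.3]
opening: 1.002
finger_force: 0.0
```

```bash
cat > w.py <<'E'
from h import *
import sys
s=r.snapshot("wrist"); save(s,sys.argv[1])
h=cv2.cvtColor(s["image"],cv2.COLOR_RGB2HSV); m=cv2.inRange(h,np.array((8,90,60)),np.array((25,255,255)))
k,l,st,c=cv2.connectedComponentsWithStats(m)
z=float(sys.argv[2])
for i in range(1,k):
    if st[i,4]<150: continue
    v,u=np.nonzero(l==i); p=np.array([onz(s,a,b,z,True)[:2] for a,b in zip(u,v)])
    q=p-p.mean(0); e=np.linalg.eigh(q.T@q)[1][:,1]
    print(st[i],"rect",[np.round(x,1) for x in cv2.minAreaRect((p*1000).astype(np.float32))],"axis",np.degrees(np.arctan2(e[1],e[0])).round(1),"ends",(p.mean(0)+e*(q@e).max()).round(4),(p.mean(0)+e*(q@e).min()).round(4))
print(r.get_state()["tool_pos"],s["fx"],s["cx"],s["cy"])
E
python3 w.py w1 .012
```

```text
[ 442   10   46  166 2323] rect [array([445.5, 490.2]), array([219.5,  48.8]), np.float64(0.6)] axis -175.1 ends [0.3363 0.4741] [0.5553 0.4928]
[610  15  30  21 280] rect [array([302.7, 895.3]), array([ 21.7, 153.7]), np.float64(23.7)] axis 112.2 ends [0.2722 0.9655] [0.3302 0.8234]
[630  32  10  51 349] rect [array([351. , 913.3]), array([ 39.5, 113.4]), np.float64(75.8)] axis 169.2 ends [0.2974 0.9282] [0.4076 0.9071]
[584  40  30  18 422] rect [array([359.4, 778.2]), array([27.5, 94.2]), np.float64(10.3)] axis 100.3 ends [0.3521 0.8248] [0.3689 0.7321]
[ 294  135   38  113 3603] rect [array([556.8, 277.9]), array([ 45.3, 143.8]), np.float64(83.6)] axis 173.4 ends [0.4854 0.2861] [0.6283 0.2696]
[124 267  27  51 682] rect [array([687.6, -22.7]), array([ 47.3, 110. ]), np.float64(65.0)] axis 151.0 ends [0.6377 0.0014] [ 0.7343 -0.052 ]
[475 267  27  51 697] rect [array([751.9, 539.6]), array([109.4,  47.3]), np.float64(11.9)] axis -164.5 ends [0.6977 0.5286] [0.8036 0.558 ]
[ 285  313  272   39 1408] rect [array([827.1, 465.2]), array([522.5,  22.8]), np.float64(83.5)] axis 84.6 ends [0.8559 0.7249] [0.8064 0.2046]
[0.53039197 0.27759957 0.23622882] 309.70691628693146 312.83097898852674 198.6549990688645
```

View pics/w1.png

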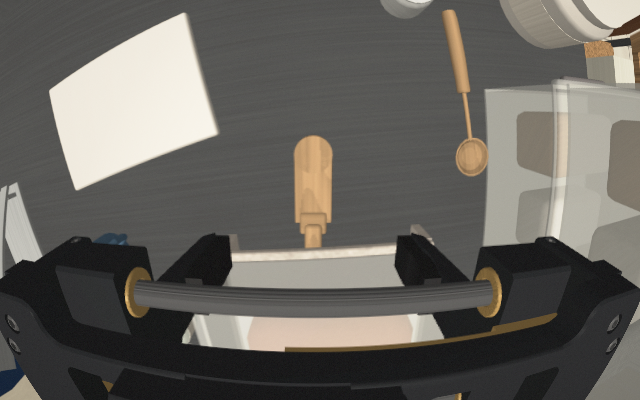

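Wrist view: blade tip at (313,137), neck at (313,225), fingers astride it in line. The measured tip and yaw agree with the overhead values (within 2 mm), so I descend.

```bash
python3 -c "
from h import *
print(togo([.533,.2805,.004],down(173.4)))"
```

```text
(array([-0.33,  0.36, 23.22]), array([-0.11, -0.25, -0.05]))
```

carry_out:
  rows:
    - [[-0.3,-0.2,4],[0,0,0],0]
    - [[-0.3,-0.2,8],[0,0,0],0]
    - [[-0.3,-0.2,12],[0,0,0],0]
    - [[-0.3,-0.2,16],[0,0,0],0]
    - [[-0.3,-0.2,19],[0,0,0],0]
    - [[-0.3,-0.2,21],[0,0,0],0]
    - [[-0.3,-0.2,22.3],[0,0,0],0]
    - [[-0.3,-0.2,22.6],[0,0,0],0]
    - [[-0.3,-0.2,22.6],[0,0,0],0]

```text
clock: 3.25
tool_pos: [0.5351, 0.2741, 0.0135]
eef_rot: [0.06, 0.998, 0.0, 0.0]
contact_force: [0.4, -0.3, -0.4]
opening: 1.0
finger_force: 0.0
```

```bash
python3 -c "
from h import *
print(r.get_state()['tool_pos'],togo([.533,.2805,.004],down(173.4)))"; python3 w.py w2 .012 | grep -v "\-0.0\|5[0-9][0-9] .*x"
```

```text
[0.53505052 0.27405329 0.01345839] (array([0.28, 0.62, 0.95]), array([ 0.01,  0.05, -0.24]))
[  278   153    92   136 11012] rect [array([521.8, 282.5]), array([45.5, 74.7]), np.float64(83.0)] axis 173.7 ends [0.4847 0.2865] [0.559  0.2782]
[124 267  27  51 683] rect [array([555.9, 158.4]), array([18.9, 44.4]), np.float64(64.4)] axis 150.6 ends [0.5358 0.1683] [0.5746 0.1465]
[475 267  27  51 697] rect [array([583.2, 383.8]), array([44.2, 19. ]), np.float64(11.8)] axis -164.6 ends [0.5613 0.3794] [0.6042 0.3912]
[ 285  313  272   39 3407] rect [array([603.9, 355.1]), array([210.2,  28.6]), np.float64(83.1)] axis 78.5 ends [0.6313 0.4572] [0.5894 0.2514]
[0.53522613 0.27448981 0.01390992] 309.70691628693146 312.83097898852674 198.6549990688645
```

carry_out:
  rows:
    - [[0.2,0.6,0.5],[0,0,0],0]
    - [[0.2,0.6,0.9],[0,0,0],0]
    - [[0.2,0.6,0.9],[0,0,0],0.3]
    - [[0.2,0.6,0.9],[0,0,0],1]
    - [[0.2,0.6,0.9],[0,0,0],1]
    - [[0.2,0.6,0.9],[0,0,0],1]
    - [[0.2,0.6,0.9],[0,0,0],1]
    - [[0.2,0.6,0.9],[0,0,0],1]
  newtons: 40

```text
clock: 4.1
tool_pos: [0.5333, 0.2805, 0.0038]
eef_rot: [0.059, 0.998, -0.0, 0.0]
contact_force: [-0.4, 0.9, 0.5]
opening: 0.514
finger_force: 40.0
```

carry_out:
  rows:
    - [[0,0,-0.4],[0,0,0],1]
    - [[1,0,-0.5],[0,0,0],1]
    - [[3,0,-0.5],[0,0,0],1]
    - [[5,0,-0.5],[0,0,0],1]
    - [[7.5,0,-0.5],[0,0,0],1]
    - [[10,0,-0.5],[0,0,0],1]
    - [[12.5,0,-0.5],[0,0,0],1]
    - [[15,0,-0.5],[0,0,0],1]
    - [[17,0,-0.5],[0,0,0],1]
    - [[18.5,0,-0.5],[0,0,0],1]
    - [[19,0,-0.5],[0,0,0],1]
    - [[19,0,-0.5],[0,0,0],1]

```text
clock: 5.3
tool_pos: [0.3426, 0.3034, 0.0091]
eef_rot: [0.058, 0.998, 0.0, -0.001]
contact_force: [0.2, 0.5, 0.1]
opening: 0.513
finger_force: 40.0
```

Run:
```python
from h import *
S=r.snapshot("side");T=r.snapshot("top")
a=cv2.resize(T["image"][150:290,130:330],(400,280));b=cv2.resize(S["image"][110:250,220:420],(400,280))
cv2.imwrite("pics/drag.png",cv2.cvtColor(np.hstack([a,b]),4)); st=r.get_state(); print(st["tool_pos"],st["moment"],st["contact_force"])
```

```text
[0.34444115 0.30305767 0.00889696] [ 0.06271665 -0.14776029 -0.02370966] [-0.13826667  0.22226619 -1.20579466]
```

View pics/drag.png

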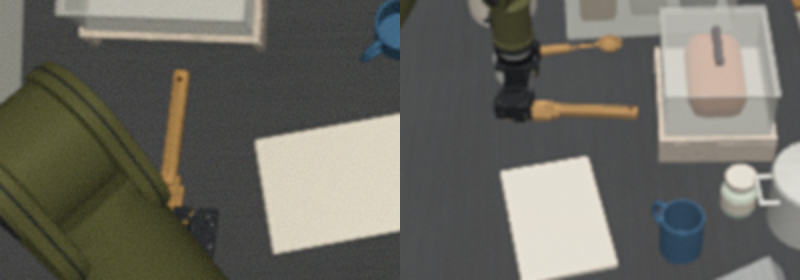

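The handle is entirely clear of the shelf (its end at (180,72) in the left half, (635,112) in the right). Lift and carry to the board.

```bash
python3 -c "
from h import *
print(togo([.4252,.1254,.10],down(99)))"
```

```text
(array([-10.12, -16.69,  -9.11]), array([ 0.  ,  0.  , 74.22]))
```

carry_out:
  rows:
    - [[0,0,-3],[0,0,0],1]
    - [[0,0,-7],[0,0,0],1]
    - [[-1,-1.7,-10],[0,0,8],1]
    - [[-2,-3.5,-10],[0,0,16],1]
    - [[-3.2,-5.3,-10],[0,0,24],1]
    - [[-4.4,-7.2,-10],[0,0,32],1]
    - [[-5.6,-9.2,-10],[0,0,40],1]
    - [[-6.8,-11.2,-10],[0,0,48],1]
    - [[-8,-13.2,-10],[0,0,56],1]
    - [[-9,-15,-10],[0,0,64],1]
    - [[-9.8,-16.2,-10],[0,0,71],1]
    - [[-10.1,-16.7,-10],[0,0,74.2],1]

```text
clock: 6.6
tool_pos: [0.426, 0.1233, 0.1088]
eef_rot: [0.652, 0.758, -0.0, 0.001]
contact_force: [0.2, 0.0, -0.8]
opening: 0.517
finger_force: 40.0
```

Run:
```python
from h import *
print(togo([.4252,.1254,.018],down(99)))
S=r.snapshot("side");T=r.snapshot("top")
a=cv2.resize(T["image"][150:290,230:430],(400,280));b=cv2.resize(S["image"][140:280,220:420],(400,280))
cv2.imwrite("pics/lift.png",cv2.cvtColor(np.hstack([a,b]),4)); st=r.get_state(); print(st["tool_pos"],st["opening"],st["contact_force"])
```

```text
(array([ 0.23, -0.05,  9.08]), array([ 0.03,  0.06, -0.38]))
[0.42553126 0.12449879 0.10877361] 0.5151812173530324 [-0.5780323   0.05195708 -0.02831481]
```

View pics/lift.png

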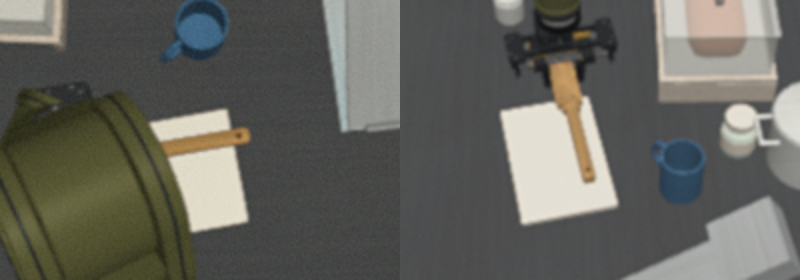

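Spatula held level over the board; handle end at (246,135) top half, (588,176) side half. Lower it gently.

carry_out:
  rows:
    - [[0.2,0,3],[0,0,0],1]
    - [[0.2,0,6],[0,0,0],1]
    - [[0.2,0,7.5],[0,0,0],1]
    - [[0.2,0,8.2],[0,0,0],1]
    - [[0.2,0,8.6],[0,0,0],1]
    - [[0.2,0,8.8],[0,0,0],1]
    - [[0.2,0,9.0],[0,0,0],1]
    - [[0.2,0,9.0],[0,0,0],1]

```text
clock: 7.5
tool_pos: [0.4243, 0.1284, 0.0184]
eef_rot: [0.648, 0.761, 0.0, -0.001]
contact_force: [-0.7, -0.7, -0.4]
opening: 0.513
finger_force: 40.0
```

carry_out:
  rows:
    - [[0,0,0.05],[0,0,0],1]
    - [[0,0,0.1],[0,0,0],1]
    - [[0,0,0.1],[0,0,0],1]

```text
clock: 7.8
tool_pos: [0.4248, 0.1275, 0.0178]
eef_rot: [0.649, 0.761, 0.0, 0.0]
contact_force: [0.0, 1.1, -0.1]
opening: 0.512
finger_force: 40.0
```

carry_out:
  rows:
    - [[0,0,0.05],[0,0,0],1]
    - [[0,0,0.1],[0,0,0],1]
    - [[0,0,0.1],[0,0,0],1]

```text
clock: 8.1
tool_pos: [0.4249, 0.1275, 0.0176]
eef_rot: [0.649, 0.761, 0.001, 0.0]
contact_force: [-1.1, -0.7, 11.4]
opening: 0.519
finger_force: 40.0
```

carry_out:
  rows:
    - [[0,0,-0.05],[0,0,0],0.45]
    - [[0,0,-0.05],[0,0,0],0.35]
    - [[0,0,-0.05],[0,0,0],0.2]
    - [[0,0,-0.05],[0,0,0],0.2]
    - [[0,0,-2],[0,0,0],0.2]
    - [[0,0,-5],[0,0,0],0.1]
    - [[0,0,-9],[0,0,0],0]
    - [[-5,0,-13],[0,0,0],0]
    - [[-9,0,-15],[0,0,0],0]
    - [[-12,0,-16],[0,0,0],0]
    - [[-12,0,-16],[0,0,0],0]

```text
clock: 9.2
tool_pos: [0.4444, 0.0002, 0.178]
eef_rot: [0.655, 0.756, -0.001, 0.002]
contact_force: [-0.6, 0.6, -1.6]
opening: 0.999
finger_force: 0.0
```

```bash
python3 w.py w3 .028 | head -8;  python3 -c "
import cv2,h
s=h.r.snapshot('side');t=h.r.snapshot('top')
a=cv2.resize(t['image'][150:290,230:430],(400,280));b=cv2.resize(s['image'][140:280,220:420],(400,280))
import numpy as np
w=cv2.imread('pics/w3.png'); w=cv2.resize(w,(400,250))
c=cv2.cvtColor(np.hstack([a,b]),4); c=np.vstack([c,np.hstack([w,w*0])]); cv2.imwrite('pics/laid.png',c)"
```

```text
[ 288    5   48  272 8425] rect [array([438.5,  38. ]), array([ 44. , 279.5]), np.float64(8.3)] axis 99.2 ends [0.4174 0.1762] [ 0.462  -0.0999]
[124 267  27  51 681] rect [array([ 238.4, -171.3]), array([89.2, 37.9]), np.float64(79.4)] axis 75.6 ends [ 0.2473 -0.1271] [ 0.2249 -0.2139]
[475 267  27  51 690] rect [array([ 690.7, -107.2]), array([38.1, 89.4]), np.float64(26.9)] axis 120.5 ends [ 0.6705 -0.0667] [ 0.7162 -0.1441]
[ 285  313  272   39 1458] rect [array([ 648.7, -181.7]), array([423.8,  18.6]), np.float64(8.1)] axis -171.0 ends [ 0.4398 -0.2181] [ 0.8584 -0.1515]
[  2 377  38  23 418] rect [array([-333.2, -749.5]), array([458.4,  66.5]), np.float64(43.7)] axis -139.0 ends [-0.5148 -0.8919] [-0.1691 -0.5914]
[0.44416373 0.00379709 0.17738012] 309.70691628693146 312.83097898852674 198.6549990688645
```

View pics/laid.png

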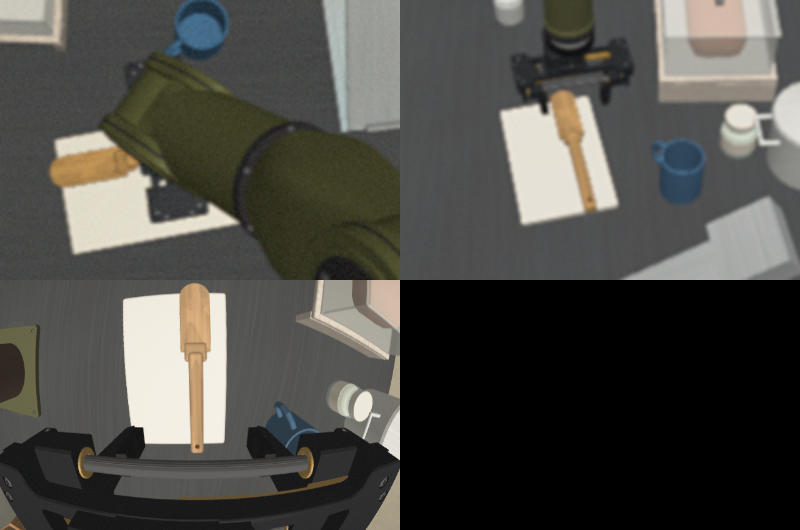

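Spatula lies flat on the board, released: in the wrist view from (195,285) blade to (197,450) handle end; measured length 279.5 mm confirms it. Go for the handle.

```bash
python3 -c "
from h import *
print(togo([.4467,-.0114,.018],down(98.9)))
print(np.array(r.snapshot('wrist')['pose']).round(3).tolist())"
```

```text
(array([-2.060e+00,  1.000e-02,  1.585e+01]), array([ 0.01, -0.03,  0.06]))
[[0.988, -0.148, -0.044, 0.432], [0.155, 0.95, 0.271, 0.08], [0.001, -0.275, 0.962, 0.322], [0.0, 0.0, 0.0, 1.0]]
```

carry_out:
  rows:
    - [[-2,0,4],[0,0,0],0]
    - [[-2,0,8],[0,0,0],0]
    - [[-2,0,11],[0,0,0],0]
    - [[-2,0,13.5],[0,0,0],0.3]
    - [[-2,0,14.6],[0,0,0],0.3]
    - [[-2,0,14.6],[0,0,0],0.3]

```text
clock: 10.0
tool_pos: [0.4453, -0.0082, 0.0289]
eef_rot: [0.647, 0.763, -0.001, -0.002]
contact_force: [-0.3, 0.7, -0.1]
opening: 0.752
finger_force: 0.0
```

```bash
python3 -c "
from h import *
print(r.get_state()['tool_pos'],togo([.4467,-.0114,.018],down(98.9)))"
```

```text
[ 0.445305   -0.00817956  0.02886634] (array([-0.34,  0.09,  1.09]), array([-0.24, -0.02,  0.5 ]))
```

carry_out:
  rows:
    - [[0,0.1,0.6],[0,0,0.5],0.3]
    - [[0,0.1,1.0],[0,0,0.5],0.3]
    - [[0,0.1,1.0],[0,0,0.5],0.5]
    - [[0,0.1,1.0],[0,0,0.5],1]
    - [[0,0.1,1.0],[0,0,0.5],1]
    - [[0,0.1,1.0],[0,0,0.5],1]
    - [[0,0.1,1.0],[0,0,0.5],1]
    - [[0,0.1,1.0],[0,0,0.5],1]
  newtons: 45

```text
clock: 10.8
tool_pos: [0.4477, -0.0109, 0.0209]
eef_rot: [0.653, 0.758, 0.0, 0.0]
contact_force: [-0.3, 1.0, 2.3]
opening: 0.245
finger_force: 45.0
```

```bash
cat > c.py <<'E'
from h import *
Y=5.2; O=np.array([.483,-.3145,.034])
def cr(): return R.from_euler("z",Y,degrees=True).as_matrix()@R.from_euler("y",-30,degrees=True).as_matrix()
def tcp(sx,h,g=-50,off=.004):
    "TCP with spatula centre at tray x sx mm, underside h mm above tray"
    C=cr(); return O+C@np.array([(sx+g)/1000,0,h/1000+off]), C@np.diag([1,-1,-1.])
E
python3 -c "
from c import *
st=r.get_state();p=np.array(st['tool_pos']);print(p, 'opening mm',st['opening']*88)
d=np.array([np.cos(np.radians(98.9)),np.sin(np.radians(98.9))]);print('g',(p[:2]-[.439,.038])@d)
print(tcp(40,30),togo(*tcp(40,30)))"
```

```text
[ 0.4477392  -0.01093712  0.02088847] opening mm 21.601353279612812
g -0.04969995746400796
(array([ 0.45744535, -0.31682566,  0.05844486]), array([[ 0.86246119,  0.09063258,  0.4979422 ],
       [ 0.07849012, -0.9958844 ,  0.04531629],
       [ 0.5       ,  0.        , -0.8660254 ]])) (array([-30.39,  -3.57,  -3.75]), array([-24.36,  22.99,  90.98]))
```

Handle gripped (21.6 mm opening matches). Lift and swing towards the stand, well above everything.

```bash
python3 -c "
from c import *
print(togo([.43,-.20,.24],cr()@np.diag([1,-1,-1.])))
print(togo([.43,-.20,.24],down(5.2)))"
```

```text
(array([-18.44,  -4.55, -21.91]), array([-24.36,  22.99,  90.98]))
(array([-18.44,  -4.55, -21.91]), array([ 1.000e-02, -1.000e-02,  9.333e+01]))
```

carry_out:
  rows:
    - [[0,0,-2],[0,0,0],1]
    - [[0,0,-6],[0,0,0],1]
    - [[0,0,-10],[0,0,0],1]
    - [[0,0,-14],[0,0,0],1]
    - [[-1,0,-18],[0,0,6],1]
    - [[-3,-0.5,-21],[0,0,14],1]
    - [[-5,-1,-22],[0,0,22],1]
    - [[-7.5,-1.5,-22],[0,0,30],1]
    - [[-10,-2.2,-22],[0,0,38],1]
    - [[-12.5,-3,-22],[0,0,46],1]
    - [[-15,-3.7,-22],[0,0,54],1]
    - [[-17,-4.2,-22],[0,0,62],1]

```text
clock: 12.0
tool_pos: [0.4301, -0.1869, 0.2405]
eef_rot: [0.951, 0.31, -0.001, -0.0]
contact_force: [0.1, 0.5, -1.2]
opening: 0.248
finger_force: 44.9
```

```bash
python3 -c "
from c import *
print(r.get_state()['opening'],togo([.40,-.322,.21],cr()@np.diag([1,-1,-1.])))"
```

```text
0.2481816801195806 (array([-10.39,   9.14,   3.06]), array([-8.1 , 29.34, 30.18]))
```

carry_out:
  rows:
    - [[-2,1.8,0],[-1.5,5,5],1]
    - [[-4,3.6,0.5],[-2.7,10,10],1]
    - [[-6,5.4,1],[-4,15,15],1]
    - [[-8,7.2,2],[-5.4,20,20],1]
    - [[-9.5,8.5,2.5],[-6.8,25,25],1]
    - [[-10.4,9.1,3],[-8.1,29.3,30.2],1]
    - [[-10.4,9.1,3],[-8.1,29.3,30.2],1]
    - [[-10.4,9.1,3],[-8.1,29.3,30.2],1]

```text
clock: 12.8
tool_pos: [0.4, -0.3218, 0.211]
eef_rot: [0.965, 0.046, 0.257, -0.014]
contact_force: [-0.1, 0.1, -0.8]
opening: 0.245
finger_force: 45.0
```

```bash
python3 -c "
from c import *
import pickle
print(r.get_state()['tool_pos'],togo([.40,-.322,.21],cr()@np.diag([1,-1,-1.])))
w=r.snapshot('wrist');pickle.dump(w,open('w4.pkl','wb'));save(w,'w4')
print(np.array(w['pose']).round(3).tolist())
"
```

```text
[ 0.40004162 -0.32180142  0.21095012] (array([-0.05,  0.02,  0.08]), array([-0.33,  0.15,  0.13]))
[[0.094, 0.966, -0.239, 0.389], [-0.996, 0.091, -0.027, -0.322], [-0.004, 0.24, 0.971, 0.373], [0.0, 0.0, 0.0, 1.0]]
```

View pics/w4.png

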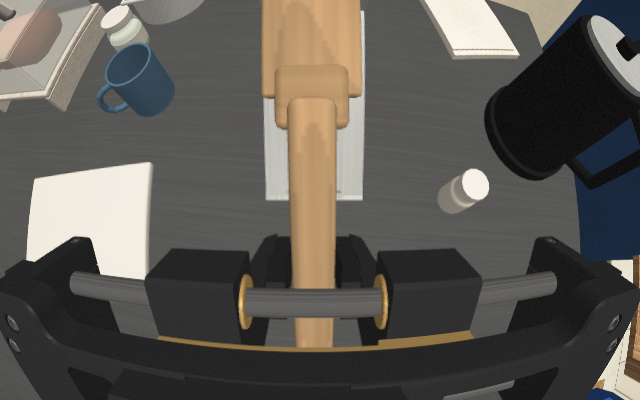

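Wrist view: tray's low corners at (266,200) and (363,200), the spatula straight along the tool's x (handle centre column ≈ 312), lying centrally over the tray.

```bash
python3 -c "
from c import *
import pickle
w=pickle.load(open('w4.pkl','rb'))
a=onz(w,266,200,.034,True);b=onz(w,363,200,.034,True);print(a,b,(a+b)/2,np.linalg.norm(a-b),np.degrees(np.arctan2(-(a-b)[0],(a-b)[1])))
# handle centreline from mask by rows, on plane of handle top in tool frame
h=cv2.cvtColor(w['image'],cv2.COLOR_RGB2HSV); m=cv2.inRange(h,np.array((8,60,60)),np.array((25,255,255)))
C=cr();t=np.array([.40,-.3218,.211]);n=C[:,2];
def on(u,v,hh):
    o,d=ray(w,u,v,True);q=o+d*((t+n*hh-o)@n)/(d@n);return C.T@(q-t)
for v in(20,50,80,110,140,170,200,220):
    u=np.nonzero(m[v,220:400])[0]+220; hh=.013 if v>100 else .005
    print(v,u.min(),u.max(),(on(u.min(),v,hh)*1000).round(1),(on(u.max(),v,hh)*1000).round(1))
"
```

```text
[ 0.46577486 -0.25999397  0.034     ] [ 0.47603523 -0.3695457   0.034     ] [ 0.47090504 -0.31476984  0.034     ] 0.11003115750259185 5.350587081895245
20 261 360 [114.9  25.1   5. ] [114.7 -19.7   5. ]
50 261 360 [100.2  24.9   5. ] [100.1 -19.6   5. ]
80 261 361 [86.1 24.8  5. ] [ 86.1 -20.    5. ]
110 275 348 [72.1 17.5 13. ] [ 72.1 -13.4  13. ]
140 288 336 [59.1 12.1 13. ] [59.1 -8.4 13. ]
170 288 335 [46.  12.3 13. ] [46.  -8.2 13. ]
200 289 335 [32.4 12.1 13. ] [32.4 -8.4 13. ]
220 290 335 [22.9 11.8 13. ] [22.9 -8.7 13. ]
```

```bash
sed -i 's/^Y=.*/Y=5.3; O=np.array([.480,-.315,.034])/; s/off=.004/off=.0065/' c.py; python3 -c "
from c import *
for a in((20,60),(60,17),(105,17),(152,17),(152,0)): print(a,tcp(*a)[0].round(3),togo(*tcp(*a)))"
```

```text
(20, 60) [ 0.421 -0.32   0.077] (array([-4.95,  0.14, 12.69]), array([-0.28,  0.12,  0.12]))
(60, 17) [ 0.477 -0.315  0.059] (array([-0.94,  0.17, 16.98]), array([-0.28,  0.12,  0.12]))
(105, 17) [ 0.516 -0.312  0.082] (array([ 3.56,  0.18, 16.97]), array([-0.28,  0.12,  0.12]))
(152, 17) [ 0.556 -0.308  0.105] (array([ 8.26,  0.19, 16.96]), array([-0.28,  0.12,  0.12]))
(152, 0) [ 0.565 -0.307  0.091] (array([ 8.27,  0.2 , 18.66]), array([-0.28,  0.12,  0.12]))
```

carry_out:
  rows:
    - [[-1.5,0.1,3.5],[0,0,0],1]
    - [[-3,0.1,7],[0,0,0],1]
    - [[-4.5,0.1,10.5],[0,0,0],1]
    - [[-5,0.2,12.7],[0,0,0],1]
    - [[-3.5,0.2,14.3],[0,0,0],1]
    - [[-2,0.2,15.8],[0,0,0],1]
    - [[-0.9,0.2,17],[0,0,0],1]
    - [[-0.9,0.2,17],[0,0,0],1]

```text
clock: 13.65
tool_pos: [0.4724, -0.3132, 0.0579]
eef_rot: [0.965, 0.046, 0.256, -0.016]
contact_force: [0.1, 0.3, -1.1]
opening: 0.243
finger_force: 45.0
```

Run:
```python
from c import *
for a in((60,17),(105,17),(152,17),(152,0)): print(a,togo(*tcp(*a)))
S=r.snapshot("side");
w=r.snapshot("wrist")
a=cv2.resize(w["image"],(400,250));b=cv2.resize(S["image"][230:330,270:430],(800,500),interpolation=2)[:,:,:]
b=cv2.resize(S["image"][235:325,290:430],(700,450),interpolation=2)
cv2.imwrite("pics/pre.png",cv2.cvtColor(b,4))
```

```text
(60, 17) (array([0.44, 0.25, 0.09]), array([-0.52,  0.26,  0.07]))
(105, 17) (array([4.94, 0.25, 0.07]), array([-0.52,  0.26,  0.07]))
(152, 17) (array([9.64, 0.26, 0.05]), array([-0.52,  0.26,  0.07]))
(152, 0) (array([9.65, 0.27, 1.75]), array([-0.52,  0.26,  0.07]))
```

View pics/pre.png

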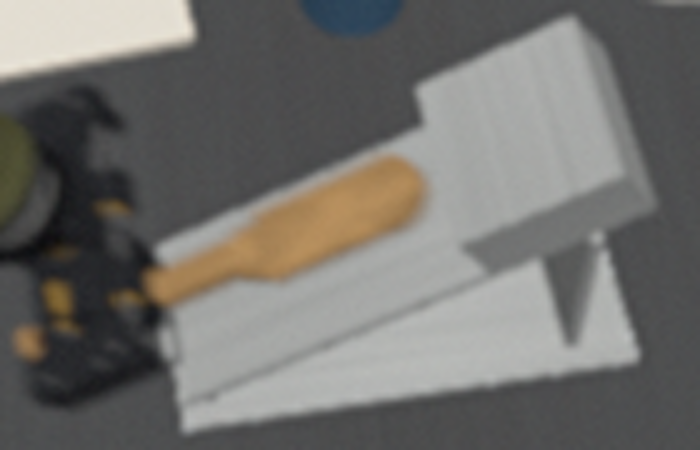

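The side crop shows the blade tip at (424,183) just short of the hood mouth (tray edge points (425,125) and (470,245)), parallel to the tray. I check those numerically before sliding in.

```bash
python3 -c "
from c import *
S=r.snapshot('side');C=cr()
def on(u,v,h):
    o,d=ray(S,290+u/5,235+v/5);n=C[:,2];q=o+d*((O+n*h-o)@n)/(d@n);return (C.T@(q-O)*1000).round(1)
print('tip',on(424,183,.023),'mouth',on(425,125,0),on(470,245,0),'low',on(157,245,0),on(183,402,0),'neck',on(262,278,.023),on(240,228,.023),'roof',on(415,90,.044),on(490,272,.044))"
```

```text
tip [192.    3.9  23. ] mouth [194.4  55.    0. ] [202.1 -33.1  -0. ] low [ 0.2 54.8  0. ] [ -0.4 -54.9   0. ] neck [ 77.2 -11.4  23. ] [69.4 26.9 23. ] roof [208.3  52.1  44. ] [223.4 -78.5  44. ]
```

Tray origin confirmed (low corners at x≈0, y≈±55), tip at x=192, y=+4 mm. Slide in.

carry_out:
  rows:
    - [[0.2,0.3,0],[0,0,0],1]
    - [[1,0.3,0],[0,0,0],1]
    - [[2,0.3,0],[0,0,0],1]
    - [[3.2,0.3,0],[0,0,0],1]
    - [[4.4,0.3,0],[0,0,0],1]
    - [[5.6,0.3,0],[0,0,0],1]
    - [[6.8,0.3,0],[0,0,0],1]
    - [[8,0.3,0],[0,0,0],1]
    - [[9,0.3,0],[0,0,0],1]
    - [[9.8,0.3,0],[0,0,0],1]
    - [[9.8,0.3,0],[0,0,0],1]

```text
clock: 14.9
tool_pos: [0.5616, -0.309, 0.113]
eef_rot: [0.964, 0.048, 0.259, -0.013]
contact_force: [0.3, 0.7, 0.3]
opening: 0.242
finger_force: 44.9
```

```bash
python3 -c "
from c import *
for a in((152,17),(152,0)): print(a,togo(*tcp(*a)))"
```

```text
(152, 17) (array([-0.83, -0.16,  0.4 ]), array([-0.2 , -0.11,  0.36]))
(152, 0) (array([-0.84, -0.15,  2.1 ]), array([-0.2 , -0.11,  0.36]))
```

carry_out:
  rows:
    - [[-0.4,-0.1,0.2],[0,0,0],1]
    - [[-0.8,-0.1,0.5],[0,0,0],1]
    - [[-0.8,-0.1,0.9],[0,0,0],1]
    - [[-0.8,-0.1,1.3],[0,0,0],1]
    - [[-0.8,-0.1,1.5],[0,0,0],1]
    - [[-0.8,-0.1,1.5],[0,0,0],1]

```text
clock: 15.5
tool_pos: [0.5606, -0.3081, 0.0936]
eef_rot: [0.965, 0.047, 0.258, -0.014]
contact_force: [-0.3, -0.0, -0.4]
opening: 0.244
finger_force: 44.9
```

```bash
python3 -c "
from c import *
print(togo(*tcp(152,0)),r.get_state()['contact_force'])"
```

```text
(array([ 0.22, -0.05,  0.47]), array([-0.29,  0.04,  0.24])) [-0.34144909 -0.04503208 -0.37059038]
```

carry_out:
  rows:
    - [[0,0,0.1],[0,0,0],1]
    - [[0,0,0.2],[0,0,0],1]
    - [[0,0,0.3],[0,0,0],1]
    - [[0,0,0.3],[0,0,0],1]

```text
clock: 15.9
tool_pos: [0.562, -0.3081, 0.0914]
eef_rot: [0.965, 0.047, 0.258, -0.013]
contact_force: [-0.4, -0.1, -0.2]
opening: 0.245
finger_force: 44.9
```

carry_out:
  rows:
    - [[0,0,0.1],[0,0,0],1]
    - [[0,0,0.15],[0,0,0],1]
    - [[0,0,0.15],[0,0,0],1]

```text
clock: 16.2
tool_pos: [0.5627, -0.308, 0.0901]
eef_rot: [0.965, 0.047, 0.258, -0.014]
contact_force: [-0.9, 0.1, 0.3]
opening: 0.246
finger_force: 44.9
```

carry_out:
  rows:
    - [[0,0,0.1],[0,0,0],1]
    - [[0,0,0.15],[0,0,0],1]
    - [[0,0,0.15],[0,0,0],1]

```text
clock: 16.5
tool_pos: [0.5633, -0.3079, 0.0891]
eef_rot: [0.965, 0.047, 0.258, -0.013]
contact_force: [-3.9, 0.2, 3.6]
opening: 0.243
finger_force: 45.0
```

carry_out:
  rows:
    - [[0,0,0.05],[0,0,0],0.74]
    - [[0,0,0.05],[0,0,0],0.7]
    - [[0,0,0],[0,0,0],0.6]
    - [[0,0,0],[0,0,0],0.5]
    - [[0,0,0],[0,0,0],0.45]
    - [[0,0,0],[0,0,0],0.45]
    - [[0,0,-1],[0,0,0],0.45]
    - [[0,0,-3],[0,0,0],0.45]
    - [[0,0,-6],[0,0,0],0.45]
    - [[0,0,-10],[0,0,0],0.45]
    - [[-1,0,-14],[0,0,0],0.45]
    - [[-2,0,-17],[0,0,0],0.45]

```text
clock: 17.7
tool_pos: [0.4609, -0.318, 0.2286]
eef_rot: [0.965, 0.048, 0.259, -0.012]
contact_force: [-0.7, -0.6, 0.2]
opening: 0.554
finger_force: 0.0
```

Run:
```python
from c import *
w=r.snapshot("wrist"); save(w,"fin"); S=r.snapshot("side"); save(S,"fins"); C=cr()
for s,wr in((w,True),(S,False)):
    h=cv2.cvtColor(s["image"],cv2.COLOR_RGB2HSV); m=cv2.inRange(h,np.array((8,90,60)),np.array((25,255,255)))
    k,l,st,c=cv2.connectedComponentsWithStats(m)
    for i in range(1,k):
        if st[i,4]<60: continue
        v,u=np.nonzero(l==i); P=[]
        for a,b in zip(u,v):
            o,d=ray(s,a,b,wr);n=C[:,2];q=o+d*((O+n*.018-o)@n)/(d@n);P.append(C.T@(q-O)*1000)
        P=np.array(P)
        if abs(P[:,1]).max()<70 and -60<P[:,0].min()<320: 
            print(wr,st[i],"x",P[:,0].min().round(1),P[:,0].max().round(1))
            for lo in range(0,220,30):
                t=P[(P[:,0]>=lo)&(P[:,0]<lo+30)]
                if len(t): print("  ",lo,t[:,1].min().round(1),t[:,1].max().round(1))
print(r.get_state())
```

```text
True [ 290   55   45  193 4830] x 9.5 209.2
   0 -9.6 9.8
   30 -10.2 9.7
   60 -9.8 10.6
   90 -9.5 10.6
   120 -9.2 10.6
   150 -19.3 23.4
   180 -19.3 23.5
False [325 269  55  31 441] x 13.1 197.9
   0 -16.7 5.4
   30 -16.3 7.4
   60 -15.9 7.2
   90 -15.6 8.0
   120 -15.3 8.6
   150 -19.9 10.9
   180 -27.8 16.2
{'clock': 17.8, 'q': array([ 1.41624173,  0.81030294, -1.16825408,  2.11354378,  1.27158347,
        0.43412253, -2.03956959]), 'qd': array([-0.06424912,  0.05810372,  0.03868534, -0.02948138,  0.09127506,
       -0.01422892, -0.08826311]), 'joint_torque': array([  1.16985004, -42.731359  , -12.68325806,  -9.73270029,
        -0.21017181,  -1.71925273,   0.65453589]), 'tool_pos': array([ 0.45958816, -0.31942952,  0.22834137]), 'eef_rot': array([ 0.96489626,  0.04663348,  0.25820572, -0.0114164 ]), 'contact_force': array([ 0.16224922, -0.98577596,  0.0034635 ]), 'moment': array([-0.04080153,  0.46806803, -0.01572852]), 'finger_force': 0.0, 'opening': 0.5453712637794809}
```

The handle's end lies about 10 mm up from the lip, the spatula is centred and its blade is under the hood. I'll let it settle, recheck that it holds still, and hand in.

carry_out:
  rows:
    - [[0,0,0],[0,0,0],0.45]
    - [[0,0,0],[0,0,0],0.45]
    - [[0,0,0],[0,0,0],0.45]
    - [[0,0,0],[0,0,0],0.45]
    - [[0,0,0],[0,0,0],0.45]
    - [[0,0,0],[0,0,0],0.45]

```text
clock: 18.4
tool_pos: [0.4619, -0.3179, 0.2259]
eef_rot: [0.965, 0.048, 0.258, -0.014]
contact_force: [1.1, 0.1, -0.0]
opening: 0.548
finger_force: 0.0
```

Run:
```python
from c import *
def box(im):
    h=cv2.cvtColor(im,cv2.COLOR_RGB2HSV); m=cv2.inRange(h,np.array((8,90,60)),np.array((25,255,255)))
    k,l,st,c=cv2.connectedComponentsWithStats(m[260:310,315:390]); i=1+st[1:,4].argmax(); return st[i],c[i].round(2)
a=cv2.cvtColor(cv2.imread("pics/fins.png"),cv2.COLOR_BGR2RGB)
A=box(a);B=box(r.snapshot("side")["image"]);print(A,B)
if np.abs(A[1]-B[1]).max()<.7: print(r.finish_job())
```

```text
(array([ 10,   9,  55,  31, 441], dtype=int32), array([38.76, 24.39])) (array([ 10,   9,  55,  31, 440], dtype=int32), array([38.73, 24.41]))
the job is handed in; nothing more can be done
None
```

The job is handed in at about 18 s: the spatula was drawn out by its blade, laid on the board, picked up by its handle, and stored on the stand with its blade under the hood and its handle end about 10 mm up from the lip, not moving when last checked.

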